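# Lock the bayonet lid of the blue sample canister

## Robot

A 7-joint arm with a two-finger parallel gripper is mounted at the origin on a cart in front of the work surface, level with it; the furniture and walls round the work are solid. World frame = base frame: x ahead of the robot, y to its left, z up, the work surface at z = 0. Lengths are in m, angles in degrees, forces in N, time in s.
With the tool pointing down it reaches from about 0.425 to 0.875 m from the base axis. Payload 4.7 kg.
Tool frame: the origin (TCP) lies at the very end of the fingers, on their centre line; the grasp point (between the pads) lies 19 mm behind it; z points along the fingers, x is the direction in which the jaws open and shut, and the axes are right-handed (so a half turn about z gives the same grasp; the last joint's range is limited). The gripper opens to 87 mm and grips with 3 to 60 N. Pads are 19 mm wide; open, the fingers measure 117 mm over their backs; the gripper's body (75 mm by 190 mm) begins 51 mm behind the grasp point.
Start: joints at [-75.567, 18.392, -4.016, 83.108, 1.295, 78.541, -3.26], TCP at [0.153, 0.632, 0.223] pointing down, gripper open.
Joint ranges: [-163.93, 163.93], [-17.29, 119.83], [-79.2, 71.16], [3.27, 140.29], [-89.18, 269.18], [5.43, 117.66], [-154.24, 154.24]. Speed limits (degrees/s): [147.25, 147.25, 180, 180, 180, 180, 180].

## Interface

Orientations are given as [roll, pitch, yaw] about the fixed x, y, z axes, in that order (R = Rz(yaw) Ry(pitch) Rx(roll)).
In Python, from cell import sensors, vision, env gives the robot as it stands.
- The arm moves only by the shell command python3 -m inch 'ROWS' [OPENING] [FORCE]. ROWS is a JSON object of lists of equal length, an entry for each row: "dp": the shift along the tool's x, y, z in m, a list of three; "turn": the turn about the tool's z in degrees. A call has 1 to 8 rows; each row shifts and turns the commanded pose from where the row before left it, along the tool's axes as they then stand; what a row does not reach is not made up. A row lasts 1/8 s, in which the tool goes at most 62.5 mm and 10.7 degrees, less where a joint would pass 70% of its speed; a pose out of reach is approached as far as the arm can. A call is refused whole if a number of a shift passes 0.0625 or a number of a turn 10.7, either way. A call with a gripper value outside its range is refused whole. OPENING is the closure, from -1 (fully open) to 1 (shut), set as the call begins (- or left out, the last holds). The fingers move at their own pace and stop on an object; FORCE is the grip in N (left out, the last holds). Time passes only in rows, so rows that do not move let the fingers close. It gives the time, the measured TCP pose, the force and the opening at its end, in the units of the state.
- sensors.get_obs(): the state, without advancing time (a new reading comes with each control period).
- vision.read_camera(name): name is "side" or "top"; returns the picture (420x560x3 uint8, blue, green, red); there is no depth.
- vision.get_calibration(name): a dict with "K" (3x3 intrinsics, pixels), "pose" (4x4, takes a point from camera to world coordinates). Camera axes: x right, y down, z forward; pixel columns grow to the right and rows downward; lengths in m; the calibration is good to about 2 mm. A picture is of the moment at which its call begins. get_calibration takes no time and is no camera call.
- env.sign_off(): hands the job in, once; it reports no verdict.
The state is a dict: "time_s": time; "qpos": joint angles; "joint_velocities": joint speeds; "effort": joint torques, N m; "tool_pos": TCP position; "tool_rot": TCP orientation; "force": force on the tool from outside, world axes, zero at the start; "wrist_torque": the same for the moment, N m; "grip_width": finger opening in m.
Only numpy, scipy, OpenCV 4.12 (cv2) and the standard library are available. Lean on these libraries where they do the work, as an engineer would, in place of code of your own. Each camera call takes 0.05 s, during which the arm holds its last target.

## Task

Lock the blue lid on its sample canister: take the lid by its blue bar, push it in against the spring, twist it clockwise (seen from above) until its bar lines up with the green strokes on the canister's rim, and let it spring up into its notch so that it stays there when you let go. Leave the yellow lid as it is.

Things in the scene. Friction and masses are not known exactly. Their poses are not given: they have to be found in the camera images.
- blue_lid_grip (a point): Centre of the blue grip bar of the lid to lock: 50 mm long (x axis), 14 wide (y; grasp across this), 26 high (z up), on a grey stem 26 mm tall above the rim. Starts unlocked, 103 mm above the bench, two lugs under the bar's ends standing in open entry slots. Locked, it ends 60 degrees clockwise (from above), risen in the notch, 2 mm lower than it started. 0.12 kg.
- blue_can_spring (a joint): How far the lid is pushed in (m), read at the spring plate under the blue lid: 0 unlocked at the start, 0.014 at the stop. The lid turns only when pushed in by more than 0.006; about 0.010 is right. The spring pushes back with 5 N at 0 and 11 N at the stop. Locked and let up it reads 0.002; let up short of the notch 0.006.
- blue_can: Aluminium canister with a blue band, diameter 77 mm, rim 64 mm above the bench, its round foot (100 mm) screwed down. Origin on its axis at bench level, z up. Its x axis (either way round) is the bar's locked direction, shown by two green strokes on the rim; the notch lets the lid be 10 degrees off. The bar starts 60 degrees counter-clockwise of it (from above).
- yellow_lid_grip (a point): Centre of the yellow grip bar on the lid of a second, otherwise identical canister, unlocked too. To be left alone.
- yellow_can: The second canister, with a yellow band; same sizes and axes as the blue one.

How it is judged:
By the outcome, as a careful person would: the job done as asked, in the order asked, and still so for the second after the job is handed in, with the robot touching nothing.
It also fails if it takes over 32 s, if anything falls off the work surface, if the arm or the gripper's body presses on something with over 40 N, if the wrist force passes 120 N, or if a joint passes its speed limit or range.

## Working session

There is one attempt and no reset: what is moved stays moved. The work goes in short steps, Python scripts to look and compute and a shell command to move; the robot and the scene stay as the last step left them, time stands still between calls to the robot, and variables do not carry over. Pictures are saved under pics/ and viewed, and the job is handed in when it is done.

```bash
mkdir -p pics; ls; python3 - <<'E'
from cell import sensors, vision, env
import cv2
o=sensors.get_obs(); print(o)
for n in("side","top"):
    im=vision.read_camera(n); cv2.imwrite(f"pics/{n}0.png",im)
    c=vision.get_calibration(n); print(n,c)
E
```

```text
pics
{'time_s': 0.0, 'qpos': array([-75.56811727,  18.43984218,  -4.01285853,  83.17293602,
         1.29469494,  78.54199128,  -3.25652444]), 'joint_velocities': array([ 0.02724063, -0.01775302,  0.07627822,  0.12136991,  0.12917153,
       -0.16553769,  0.08618925]), 'effort': array([-6.83257986e-05, -4.91284633e+01, -4.03804053e-01, -3.12530851e+01,
       -6.38413173e-02,  4.34856664e-02,  1.85232666e-04]), 'tool_pos': array([0.1530547 , 0.63116147, 0.22146951]), 'tool_rot': array([1.79993742e+02, 1.09556361e-01, 7.63786956e+01]), 'force': array([ 0.72167735, -0.87728501,  0.4331892 ]), 'wrist_torque': array([-0.0003791 ,  0.03916623,  0.00809712]), 'grip_width': 0.08731667273578751}
side {'K': array([[416.69293819,   0.        , 279.22645774],
       [  0.        , 416.69293819, 201.85052287],
       [  0.        ,   0.        ,   1.        ]]), 'pose': array([[-0.97152705, -0.11094303,  0.20934862,  0.31142464],
       [-0.2363902 ,  0.51342695, -0.82493178,  0.71375827],
       [-0.01596479, -0.8509315 , -0.52503401,  0.54934568],
       [ 0.        ,  0.        ,  0.        ,  1.        ]])}
top {'K': array([[439.83820452,   0.        , 277.35565067],
       [  0.        , 439.83820452, 215.77726638],
       [  0.        ,   0.        ,   1.        ]]), 'pose': array([[-0.0078847 , -0.98477889,  0.17363285,  0.35251308],
       [-0.9997247 ,  0.00392569, -0.02313267,  0.01022269],
       [ 0.02209894, -0.17376744, -0.98453873,  0.94173057],
       [ 0.        ,  0.        ,  0.        ,  1.        ]])}
```

View pics/side0.png

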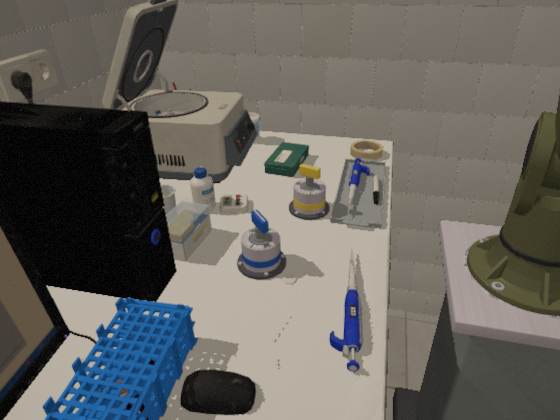

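View pics/top0.png

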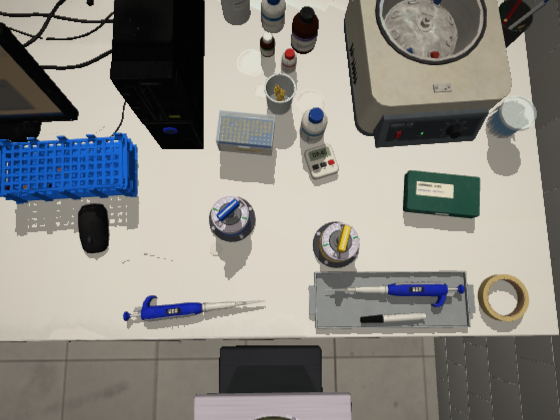

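Blue lid: top view at about (229,209), side view at about (260,222). Yellow lid: top view at about (344,238). I'll enlarge and measure these.

```bash
cat > h.py <<'E'
import numpy as np, cv2
from cell import vision
def ray(n,u,v):
    c=vision.get_calibration(n);d=np.linalg.inv(c["K"])@[u,v,1];P=c["pose"];return P[:3,3],P[:3,:3]@d
def plane(n,u,v,z):
    o,d=ray(n,u,v);return o+d*(z-o[2])/d[2]
def tri(a,b):
    (o1,d1),(o2,d2)=a,b
    s=np.linalg.lstsq(np.c_[d1,-d2],o2-o1,rcond=None)[0]
    p,q=o1+s[0]*d1,o2+s[1]*d2;return (p+q)/2,np.linalg.norm(p-q)
def mask(im,lo,hi,roi):
    h=cv2.inRange(cv2.cvtColor(im,cv2.COLOR_BGR2HSV),lo,hi);m=np.zeros_like(h);x0,y0,x1,y1=roi;m[y0:y1,x0:x1]=h[y0:y1,x0:x1];return m
E
python3 - <<'E'
from h import *
t=cv2.imread("pics/top0.png");s=cv2.imread("pics/side0.png")
a=cv2.resize(t[175:275,190:290],(400,400),interpolation=cv2.INTER_CUBIC);b=cv2.resize(s[195:295,215:315],(400,400),interpolation=cv2.INTER_CUBIC)
cv2.imwrite("pics/crop0.png",np.hstack([a,b]))
B=((100,130,60),(125,255,255))
r={}
for n,im,roi in(("top",t,(190,180,280,260)),("side",s,(230,200,300,290))):
    m=mask(im,*B,roi);k,l,st,ce=cv2.connectedComponentsWithStats(m)
    for i in range(1,k):
        if st[i,4]>15:
            cn=np.argwhere(l==i)[:,::-1].astype(np.float32);print(n,st[i],ce[i],cv2.minAreaRect(cn))
E
```

```text
top [217 199  22  22 161] [227.7515528 210.0310559] ((227.50001525878906, 209.50001525878906), (8.485280990600586, 25.455841064453125), 45.0)
top [235 222  14  13  17] [242.47058824 229.05882353] ((242.3626251220703, 228.93450927734375), (2.5435500144958496, 17.69180679321289), 47.29060745239258)
side [252 211  16  22 179] [259.34078212 222.78212291] ((258.7500305175781, 221.25003051757812), (24.041629791259766, 10.60660171508789), 45.0)
side [242 252  39  16 206] [261.15533981 262.10194175] ((261.4180908203125, 260.29595947265625), (13.615530014038086, 38.35434341430664), 85.48600769042969)
```

View pics/crop0.png

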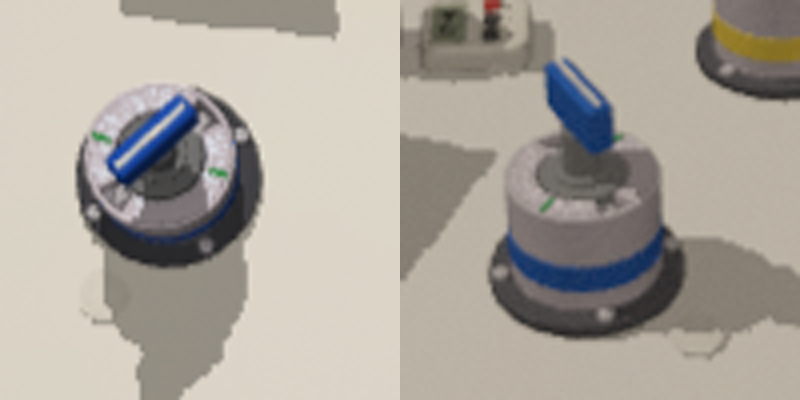

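```bash
python3 - <<'E'
from h import *
t=cv2.imread("pics/top0.png");s=cv2.imread("pics/side0.png")
for n,im,roi in(("top",t,(205,190,260,240)),("side",s,(235,225,285,260))):
    m=mask(im,(45,60,40),(85,255,255),roi);k,l,st,ce=cv2.connectedComponentsWithStats(m);P=[]
    for i in range(1,k):
        p=plane(n,*ce[i],.064);print(n,st[i],ce[i],p[:2])
        if st[i,4]>=3:P.append(p)
    if len(P)==2:
        d=P[1]-P[0];print("mid",(P[0]+P[1])/2,np.hypot(*d[:2]),np.degrees(np.arctan2(d[1],d[0])))
# bar: stripe in top view, upscaled crop coords -> px
f=lambda x,y:(190+(x+.5)/4-.5,175+(y+.5)/4-.5)
a=plane("top",*f(118,179),.116);b=plane("top",*f(193,104),.116);d=b-a
print("stripe",a,b,(a+b)/2,np.hypot(*d[:2]),np.degrees(np.arctan2(d[1],d[0])))
print("tri bar centroids",tri(ray("top",227.75,210.03),ray("side",259.34,222.78)))
# foot circle: dark mask
for n,im,roi in(("top",t,(200,185,265,250)),):
    m=mask(im,(0,0,0),(180,110,85),roi);c=np.argwhere(m)[:,::-1].astype(np.float32)
    cc=max(cv2.findContours(m,0,1)[0],key=cv2.contourArea);e=cv2.fitEllipse(cv2.convexHull(cc));print(e,plane(n,*e[0],.003))
E
```

```text
top [213 208   5   3   6] [214.83333333 208.83333333] [0.52210046 0.11619401]
top [242 217   5   2   6] [244.  217.5] [0.50404099 0.05709155]
mid [0.51307072 0.08664278 0.064     ] 0.061800036017876786 -106.99116846226562
side [269 229   1   1   1] [269. 229.] [0.50048392 0.0563961 ]
side [250 245   3   3   3] [251. 246.] [0.51959925 0.11744355]
stripe [0.4916439  0.10145104 0.116     ] [0.52789824 0.06619778 0.116     ] [0.50977107 0.08382441 0.116     ] 0.050568461720971965 -44.19793551893133
tri bar centroids (array([0.51177841, 0.08671903, 0.09817615]), np.float64(0.002498878121628851))
((233.9171905517578, 222.44683837890625), (36.12204360961914, 43.30707931518555), 61.90958023071289) [0.50383117 0.08201092 0.003     ]
```

```bash
python3 -m inch '{"dp":[[-0.045,0.048,0],[-0.045,0.048,0],[-0.045,0.048,0],[-0.045,0.048,0],[-0.045,0.048,0],[-0.045,0.048,0],[-0.045,0.048,0],[-0.045,0.048,0]],"turn":[0,0,0,0,0,0,0,0]}' -1 40
```

```text
time_s: 1.1
tool_pos: [0.4278, 0.2116, 0.2225]
tool_rot: [180.0, -0.0, 76.4]
force: [-0.1, 0.5, 1.1]
grip_width: 0.0867
```

```bash
python3 -m inch '{"dp":[[0,0,0],[0,0,0],[0,0,0],[0,0,0],[0,0,0]],"turn":[10,10,10,2,0]}'
```

```text
time_s: 1.72
tool_pos: [0.427, 0.2134, 0.2224]
tool_rot: [-180.0, 0.0, 44.5]
force: [0.2, -0.7, -0.5]
grip_width: 0.0873
```

```bash
python3 -m inch '{"dp":[[-0.0075,0.038,0],[-0.0075,0.038,0],[-0.0075,0.038,0],[-0.0075,0.038,0],[0,0,0],[0,0,0]],"turn":[0,0,0,0,0,0]}'
python3 - <<'E'
from h import *
ims=[]
for n,c in(("top",(190,170)),("side",(210,165))):
    im=vision.read_camera(n);cv2.imwrite(f"pics/{n}1.png",im);x,y=c;ims.append(cv2.resize(im[y:y+130,x:x+100],(400,520),interpolation=cv2.INTER_CUBIC))
cv2.imwrite("pics/crop1.png",np.hstack(ims))
E
```

```text
time_s: 2.48
tool_pos: [0.5116, 0.0845, 0.2224]
tool_rot: [-180.0, 0.0, 44.5]
force: [-1.0, -0.1, 0.8]
grip_width: 0.087
```

View pics/crop1.png

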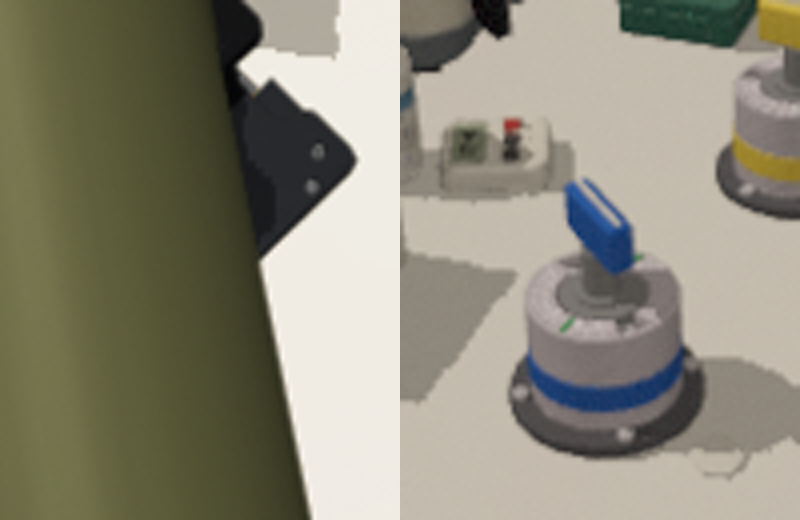

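View pics/side1.png

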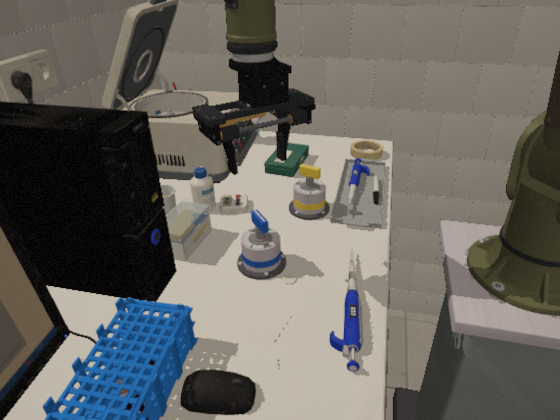

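The top view is now blocked by the arm. In the side view the open fingers are above the bar, with tips near (235,172) and (283,160), and well clear of the tower. Descending.

```bash
python3 -m inch '{"dp":[[0,0,0.035],[0,0,0.035],[0,0,0.035],[0,0,0.03],[0,0,0],[0,0,0]],"turn":[0,0,0,0,0,0]}'
python3 - <<'E'
from h import *
im=vision.read_camera("side");cv2.imwrite("pics/crop2.png",cv2.resize(im[150:300,180:330],(600,600),interpolation=cv2.INTER_CUBIC))
E
```

```text
time_s: 3.32
tool_pos: [0.5126, 0.0846, 0.0887]
tool_rot: [180.0, -0.1, 44.5]
force: [0.1, -0.0, 0.8]
grip_width: 0.087
```

View pics/crop2.png

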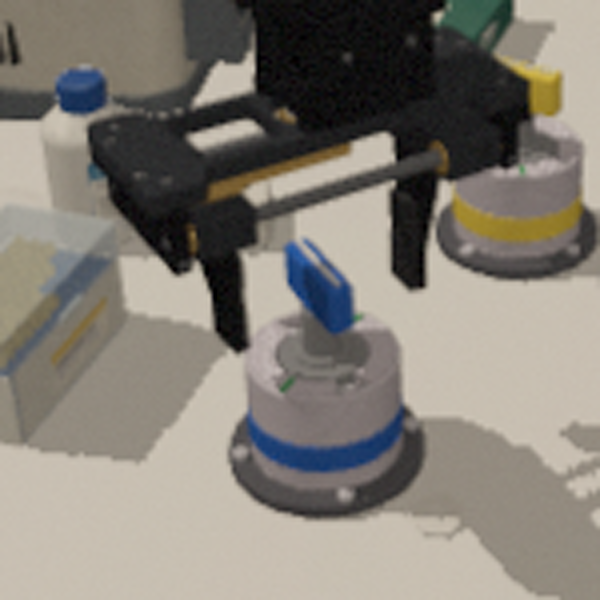

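The bar sits midway between the fingers: bar at about (320,285), tips at (237,347) and (410,287) in the crop. I'll go down a little and close gently first.

```bash
python3 -m inch '{"dp":[[0,0,0.0035],[0,0,0],[0,0,0],[0,0,0],[0,0,0],[0,0,0],[0,0,0],[0,0,0]],"turn":[0,0,0,0,0,0,0,0]}' 1 8
python3 - <<'E'
from h import *
from cell import sensors
o=sensors.get_obs();print(o["force"],o["wrist_torque"],o["tool_pos"],o["grip_width"])
im=vision.read_camera("side");cv2.imwrite("pics/crop3.png",cv2.resize(im[150:300,180:330],(600,600),interpolation=cv2.INTER_CUBIC))
E
```

```text
time_s: 4.38
tool_pos: [0.5122, 0.084, 0.0842]
tool_rot: [180.0, -0.0, 44.4]
force: [0.7, 0.2, -0.2]
grip_width: 0.0181
[ 0.74742527  0.22387556 -0.23044731] [ 0.05397465 -0.0474934   0.00398347] [0.51217761 0.08402177 0.08416794] 0.018055677953275107
```

View pics/crop3.png

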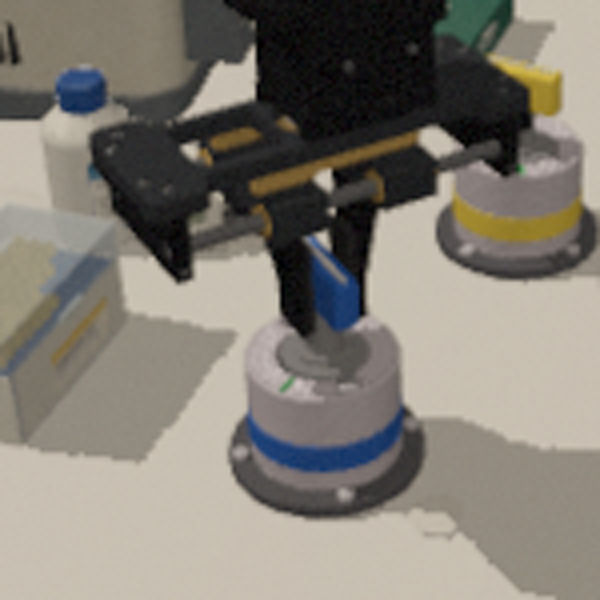

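```bash
python3 -m inch '{"dp":[[0,0,0],[0,0,0],[0,0,0],[0,0,0]],"turn":[0,0,0,0]}' 1 30
python3 - <<'E'
from h import *
from cell import sensors
o=sensors.get_obs();print(o["force"],o["wrist_torque"],o["tool_pos"],o["tool_rot"],o["grip_width"])
im=vision.read_camera("side");cv2.imwrite("pics/crop4.png",cv2.resize(im[195:255,225:285],(600,600),interpolation=cv2.INTER_CUBIC))
t=o["tool_pos"].copy();c=vision.get_calibration("side")
def pr(p):
    q=c["K"]@(np.linalg.inv(c["pose"])@np.r_[p,1])[:3];return q[:2]/q[2]
for L in(-.025,0,.025):
    y=np.radians(o["tool_rot"][2]);p=t+[L*np.sin(y),-L*np.cos(y),.032];u=pr(p);print(L,(u-[225,195])*10)
E
```

```text
time_s: 4.92
tool_pos: [0.5121, 0.0839, 0.0841]
tool_rot: [180.0, -0.0, 44.4]
force: [1.0, -0.1, 0.6]
grip_width: 0.0174
[ 1.01045082 -0.09434488  0.5851956 ] [ 0.0851267  -0.19921455  0.03900822] [0.51207824 0.08389776 0.08414544] [ 1.79994730e+02 -2.15227609e-02  4.43759077e+01] 0.017383013149164354
-0.025 [399.68270644 252.83006904]
0 [335.6110458 189.8372382]
0.025 [274.45968466 129.71553525]
```

View pics/crop4.png

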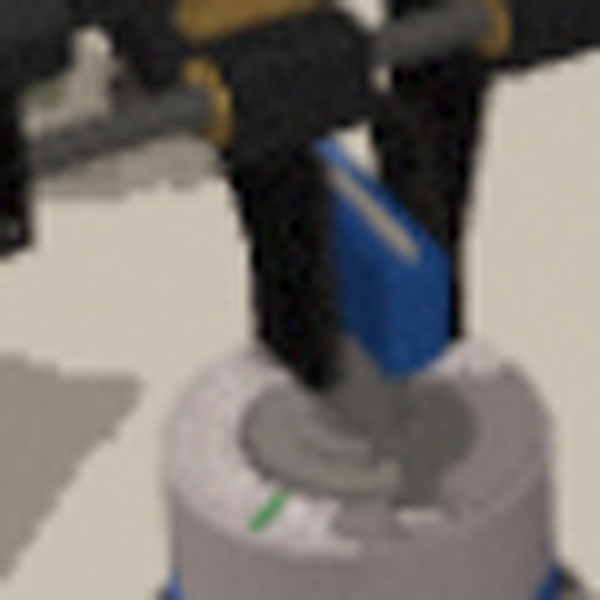

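```bash
python3 - <<'E'
from h import *
s=cv2.imread("pics/side0.png");cv2.imwrite("pics/bar0.png",np.hstack([cv2.resize(s[205:240,245:280],(400,400),interpolation=cv2.INTER_CUBIC),cv2.resize(cv2.imread("pics/top0.png")[192:227,210:245],(400,400),interpolation=cv2.INTER_CUBIC)]))
for a,b in(((.0335,.0165),(.0412,.0255)),):
    p=plane("side",225+33.5,195+16.5,.116);q=plane("side",225+41.2,195+25.5,.116);d=p-q;print("stripe now",p,q,np.degrees(np.arctan2(d[1],d[0])))
E
```

```text
stripe now [0.51465842 0.07539801 0.116     ] [0.49223954 0.10176271 0.116     ] -49.62425178078753
```

View pics/bar0.png

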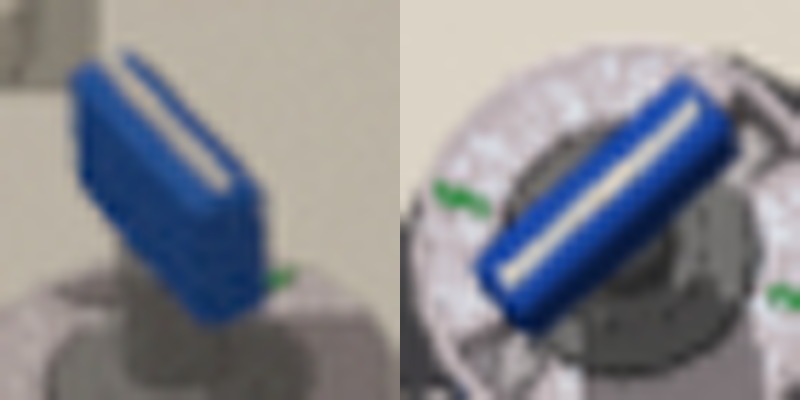

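```bash
python3 - <<'E'
from h import *
k=35/400
def g(n,a,b,x0,y0,off=0,z=.116):
    p,q=[plane(n,x0+(u-off+.5)*k-.5,y0+(v+.5)*k-.5,z) for u,v in(a,b)];d=p-q
    if d[0]<0:d=-d
    print(n,(p+q)[:2]/2,np.hypot(*d[:2]),np.degrees(np.arctan2(d[1],d[0])))
g("side",(112,60),(226,190),245,205)
g("top",(510,283),(697,103),210,192,400)
g("top",(483,268),(688,75),210,192,400)
g("top",(528,328),(738,138),210,192,400)
E
```

```text
side [0.50961198 0.087959  ] 0.044244278857742306 -48.86256437061359
top [0.51280281 0.08606751] 0.04332336989917975 -45.27206511104743
top [0.51647959 0.08910043] 0.047019763110359096 -45.87214074896946
top [0.50600012 0.08107018] 0.04717279984354032 -47.14883497061585
```

```bash
python3 -m inch '{"dp":[[0,0,0.003],[0,0,0.004],[0,0,0.004],[0,0,0],[0,0,0]],"turn":[0,0,0,0,0]}' 1 45
python3 - <<'E'
from h import *
from cell import sensors
o=sensors.get_obs();print(o["force"],o["wrist_torque"],o["tool_pos"],o["tool_rot"],o["grip_width"])
im=vision.read_camera("side");cv2.imwrite("pics/crop5.png",cv2.resize(im[195:255,225:285],(600,600),interpolation=cv2.INTER_CUBIC))
E
```

```text
time_s: 5.6
tool_pos: [0.5128, 0.0842, 0.0739]
tool_rot: [180.0, -0.1, 44.4]
force: [-0.4, 1.1, 7.5]
grip_width: 0.0169
[-0.41055464  1.06646421  7.51818301] [ 0.01510695  0.18445219 -0.02641667] [0.51276792 0.08415092 0.07393061] [ 1.79970435e+02 -9.24181255e-02  4.43845581e+01] 0.01686131503951383
```

View pics/crop5.png

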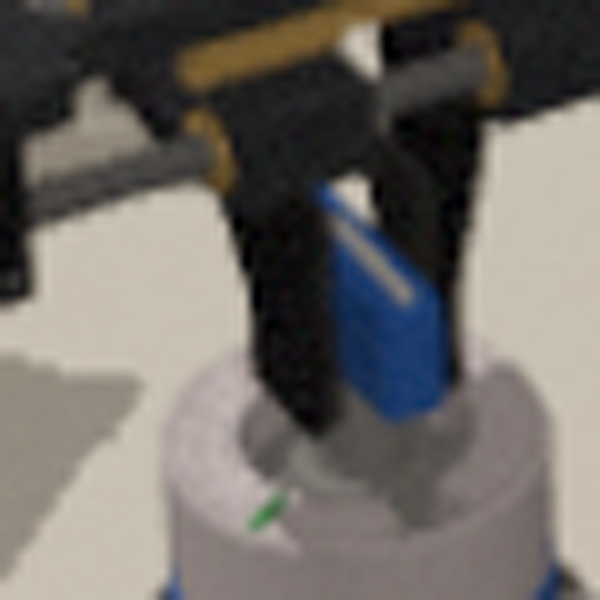

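The lid is pressed in about 10 mm: the bar dropped about 42 px in the 10x crop and the spring force is about 7.5 N. Turning clockwise.

```bash
python3 -m inch '{"dp":[[0,0,0],[0,0,0],[0,0,0],[0,0,0],[0,0,0],[0,0,0],[0,0,0],[0,0,0]],"turn":[3,6,6,6,6,6,6,3]}' 1 45
python3 - <<'E'
from h import *
from cell import sensors
o=sensors.get_obs();print(o["force"],o["wrist_torque"],o["tool_pos"],o["tool_rot"],o["grip_width"])
im=vision.read_camera("side");cv2.imwrite("pics/crop6.png",cv2.resize(im[185:265,220:300],(600,600),interpolation=cv2.INTER_CUBIC))
E
```

```text
time_s: 6.65
tool_pos: [0.513, 0.0839, 0.074]
tool_rot: [-180.0, -0.1, 2.3]
force: [0.7, -1.5, 6.5]
grip_width: 0.0169
[ 0.68369888 -1.53727634  6.48311845] [-0.11053328  0.15584504  0.08971584] [0.51296687 0.08386978 0.07400397] [-1.79977473e+02 -1.10099982e-01  2.26355504e+00] 0.016870981807209275
```

View pics/crop6.png

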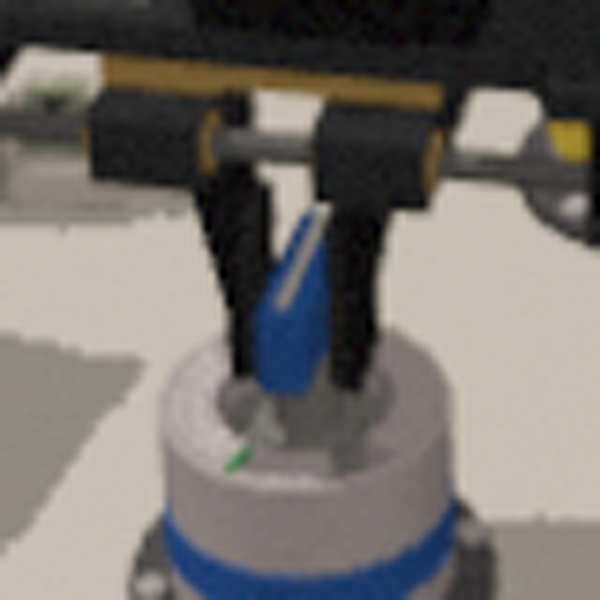

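The bar has turned with the jaws, with almost no sideways force. Turning the rest, about 19°.

```bash
python3 -m inch '{"dp":[[0,0,0],[0,0,0],[0,0,0],[0,0,0],[0,0,0],[0,0,0]],"turn":[5,5,5,4,0,0]}' 1 45
python3 - <<'E'
from h import *
from cell import sensors
o=sensors.get_obs();print(o["force"],o["wrist_torque"],o["tool_pos"],o["tool_rot"],o["grip_width"])
im=vision.read_camera("side");cv2.imwrite("pics/side7.png",im);cv2.imwrite("pics/crop7.png",cv2.resize(im[185:265,220:300],(600,600),interpolation=cv2.INTER_CUBIC))
E
```

```text
time_s: 7.45
tool_pos: [0.5129, 0.0841, 0.074]
tool_rot: [-179.9, -0.1, -16.6]
force: [-0.6, 0.6, 6.9]
grip_width: 0.0171
[-0.62080611  0.57668537  6.91347785] [0.00901078 0.21841612 0.0291978 ] [0.51285192 0.08407379 0.07398643] [-1.79928272e+02 -7.76156035e-02 -1.66247757e+01] 0.017138505087901917
```

View pics/crop7.png

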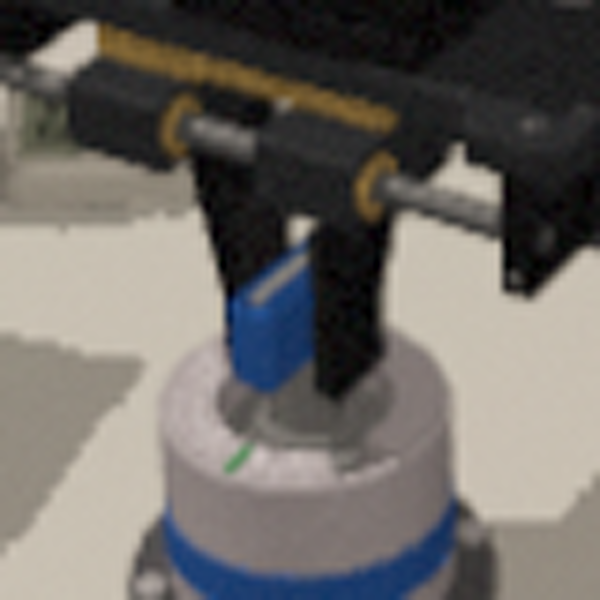

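The bar's near end, stripe from (255,303) to (308,258) in the crop, points at the green stroke near (238,458). Tool yaw of −16.6° puts the bar at −106.6°, against −107° for the strokes. Letting it rise.

```bash
python3 -m inch '{"dp":[[0,0,-0.002],[0,0,-0.002],[0,0,-0.002],[0,0,-0.001],[0,0,0],[0,0,0]],"turn":[0,0,0,0,0,0]}' 1 45
python3 - <<'E'
from h import *
from cell import sensors
o=sensors.get_obs();print(o["force"],o["wrist_torque"],o["tool_pos"],o["tool_rot"],o["grip_width"])
im=vision.read_camera("side");cv2.imwrite("pics/crop8.png",cv2.resize(im[185:265,220:300],(600,600),interpolation=cv2.INTER_CUBIC))
E
```

```text
time_s: 8.25
tool_pos: [0.5124, 0.084, 0.0803]
tool_rot: [-180.0, -0.0, -16.6]
force: [2.2, 0.7, 4.8]
grip_width: 0.0168
[2.21896967 0.70271555 4.77612522] [ 0.01818087 -0.09358546  0.02026763] [0.51236756 0.08398987 0.08032609] [-1.79968312e+02 -4.24790752e-02 -1.66189866e+01] 0.016837510590086875
```

View pics/crop8.png

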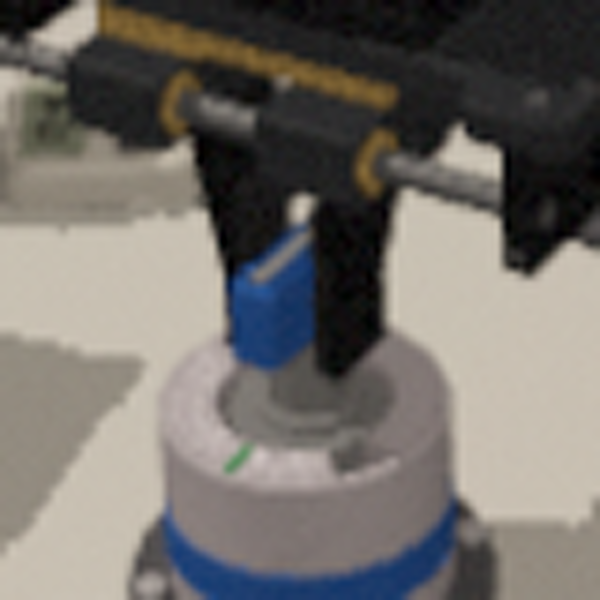

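The spring is still pushing up at 3.8 mm in, past the 6 mm ledge, so it is inside the notch. I'll ease up the rest and release.

```bash
python3 -m inch '{"dp":[[0,0,-0.0015],[0,0,0],[0,0,0]],"turn":[0,0,0]}' 1 20
python3 -m inch '{"dp":[[0,0,0],[0,0,0],[0,0,0],[0,0,0],[0,0,0],[0,0,0]],"turn":[0,0,0,0,0,0]}' -1
```

```text
time_s: 8.68
tool_pos: [0.5121, 0.084, 0.0814]
tool_rot: [-180.0, -0.0, -16.6]
force: [1.7, 1.4, 0.5]
grip_width: 0.018
time_s: 9.43
tool_pos: [0.5119, 0.0838, 0.0815]
tool_rot: [180.0, 0.0, -16.6]
force: [-0.2, -0.5, -0.2]
grip_width: 0.0696
```

```bash
python3 -m inch '{"dp":[[0,0,-0.005],[0,0,-0.03],[0,0,-0.04],[0,0,-0.04],[0,0,-0.04],[0,0,0]],"turn":[0,0,0,0,0,0]}' -1
python3 -m inch '{"dp":[[-0.045,0,0],[-0.045,-0.01,0],[-0.045,-0.02,0],[-0.045,-0.03,0],[-0.045,-0.03,0],[-0.045,-0.03,0],[0,0,0]],"turn":[0,0,0,0,0,0,0]}' -1
python3 - <<'E'
from h import *
t=vision.read_camera("top");s=vision.read_camera("side");cv2.imwrite("pics/top9.png",t);cv2.imwrite("pics/side9.png",s)
a=cv2.resize(t[175:275,190:290],(400,400),interpolation=cv2.INTER_CUBIC);b=cv2.resize(s[195:295,215:315],(400,400),interpolation=cv2.INTER_CUBIC)
cv2.imwrite("pics/crop9.png",np.hstack([a,b]))
E
```

```text
time_s: 10.18
tool_pos: [0.5141, 0.0841, 0.2404]
tool_rot: [-179.7, -0.3, -16.6]
force: [0.3, 1.1, 0.4]
grip_width: 0.0869
time_s: 11.05
tool_pos: [0.2845, 0.2784, 0.2358]
tool_rot: [179.9, 0.0, -16.2]
force: [0.2, -0.5, 0.4]
grip_width: 0.0871
```

View pics/crop9.png

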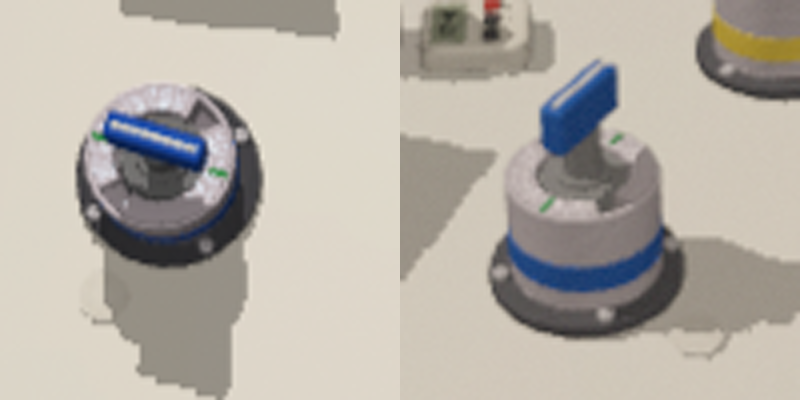

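View pics/top9.png

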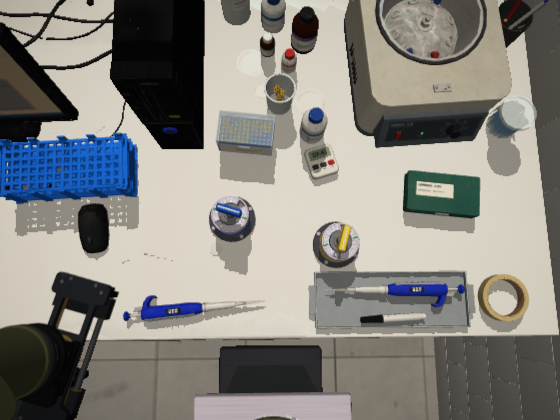

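```bash
python3 - <<'E'
from h import *
f=lambda x,y:(190+(x+.5)/4-.5,175+(y+.5)/4-.5)
g=lambda x,y:(215+(x+.5)/4-.5,195+(y+.5)/4-.5)
for n,h,a,b in(("top",f,(114,122),(201,149)),("side",g,(553,108),(611,66))):
    if n=="side":a,b=(a[0]-400,a[1]),(b[0]-400,b[1])
    p,q=plane(n,*h(*a),.114),plane(n,*h(*b),.114);d=q-p;print(n,(p+q)/2,np.hypot(*d[:2]),np.degrees(np.arctan2(d[1],d[0])))
c=[]
B=((100,130,60),(125,255,255))
for n,roi in(("top",(210,190,245,217)),("side",(240,205,290,240))):
    m=mask(cv2.imread(f"pics/{n}9.png"),*B,roi);k,l,st,ce=cv2.connectedComponentsWithStats(m);i=1+st[1:,4].argmax();c.append(ce[i]);print(st[i],ce[i])
print(tri(ray("top",*c[0]),ray("side",*c[1])))
E
```

```text
top [0.51299642 0.08317345 0.114     ] 0.04371841978365066 -107.70610418347654
side [0.50774684 0.08766559 0.114     ] 0.043669675112688565 -112.8659284624778
[216 203  25  14 148] [228.47972973 210.13513514]
[251 212  18  22 206] [259.40776699 222.99514563]
(array([0.51194965, 0.085446  , 0.09676711]), np.float64(0.0022657340473982634))
```

The bar is at about −108° (top) against −107° for the strokes, and it sits about 1.4 mm below its start height, where 2 mm is expected. It stayed there after release, and the yellow lid looks unmoved. Handing in.

```bash
python3 - <<'E'
from cell import env,sensors
print(sensors.get_obs()["time_s"]);print(env.sign_off())
E
```

```text
11.15
the job is handed in; nothing more can be done
None
```

The blue lid is locked as far as my checks show, and I handed the job in at 11.2 s. I gripped its bar, pushed it in about 10 mm, turned it 61° clockwise, let it rise into the notch, let go and moved the arm clear.

**Last checks, taken after release:**
- **Angle:** the top view puts the bar at about −108°, against about −107° for the green strokes. The side view disagrees at about −113°, but it read 2–4° low before the move too. Both are within the 10° the notch allows.
- **Height:** the bar sits about 1.4 mm below where it started. 2 mm is expected when locked and 6 mm if it had stopped short of the notch. While rising, the spring was still pushing at 3.8 mm in, so the lid had already passed that 6 mm point.
- **Yellow lid:** it looks the same as before in the top view. I didn't measure it.

The gripper read about 17 mm on the 14 mm bar. I never explained that, but the lid turned with the jaws without noticeable side force. I couldn't read the spring joint directly, so the locked state is judged from the height, angle and force.

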